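# Pin the swing-out jar carousel and bring the brazing flux to the front

### The job

Lock the swing arm of the jar carousel: take the headed pin with the orange grip out of the wooden block and push it down through the fork and the arm's tongue until its head seats on the fork, then let go of it. Only then turn the turntable by the black bar handle in its middle until the jar with the red lid stands at the front, squarely over the yellow pointer, and finish while still gripping the handle, so that the turntable is held still while I unscrew the lid. Leave the other things on the bench where they are.

Things in the scene. Friction and masses are not known exactly. Their poses are not given: they have to be found in the camera images.
- clevis_pin: loose steel pin (90 g), upright, parked in the wooden block: 12 mm shank 50 mm long (last 5 mm tapered to 7 mm), then a flat round head 28 mm wide, 5 mm thick, then an orange cylindrical grip 22 mm wide, 34 mm tall. Origin at the end of the tip, z towards the grip: head's underside at z = +50 mm, grip from +55 to +89 mm (take it with the TCP at about +76 mm)
- pin_block: fixed hardwood block, 66 (x) x 100 (y) x 55 mm tall, origin at the centre of its underside; the pin stands in its 15.5 mm hole at (0, +20) mm, head resting on the block's top; two small holes in it stay empty
- carousel_rail: fixed dark rail on the bench, 70 (x) x 500 (y) x 10 mm, standing elsewhere and turned a little each time; origin on the bench under the turntable's axis, -x towards the front (robot). It carries the grey fork (56 mm wide) at y = -210 mm and the pivot column of the swing arm at y = +175 mm
- fork_hole (a point): centre of the fork's hole at the top face of its upper ear, 66 mm above the bench, z up, y along the rail. From the top: upper ear 10 mm thick (3 mm countersink), gap 3, the blue arm's tongue 10, gap 3, lower ear 10, then 20 mm of free space down to the rail. All three holes are 15.5 mm wide, vertical, in line while the arm is home
- swing_arm (a joint): swing of the blue arm that carries the turntable about the rail's column, rad: 0 = home against the fork's stop, holes in line (it starts so); grows as its free end swings towards the robot; moves at about 0.25 N m
- carousel (a joint): turn of the turntable on the arm, rad, positive anticlockwise seen from above, no stops; at 0 (or any whole turn) the red-lidded jar is over the pointer. Starts anywhere from 0.8 to 5.48. Stiff by about 0.06 N m, stays where it is left
- red_jar (a point): centre of the top of the red lid of the white flux jar (68 mm wide, lid top 190 mm above the bench), fixed in a cup 83 mm from the turntable's axis. The other cups hold a dark jar with a black lid, a slim white jar with a green lid (top 205 mm above the bench) and a roll of black tape, all fixed. The turntable is an aluminium disc 250 mm wide
- front_spot (a point): point on the arm, 83 mm from the turntable's axis in the direction of the yellow pointer (the pointer's tip shows beyond the disc's edge on the robot's side): the red jar's axis must come over it
- carousel_handle: black bar handle on the turntable's central post, 76 mm long (its x axis), 20 mm thick (y), 32 mm tall, rounded edges; origin at the centre of its underside, on the turntable's axis, 206 mm above the bench; it turns with the turntable. With the red jar at the front the bar lies parallel to the rail
- handle_grip (a point): point on the handle, on the turntable's axis, 20 mm above its underside (12 mm below its top, 226 mm above the bench); x along the bar, y across it. Put the TCP here to grip the bar across its 20 mm from above: the fingertips then just clear the jars
- tape_measure: yellow pocket tape measure on the bench, 36x80x60 mm, origin under its centre; leave it
- glue_tube: black and white tube lying behind the carousel, 40x146x26 mm, origin under its centre; leave it
- tape_masking: roll of masking tape lying flat at the left, 94 mm wide, 25 mm high, origin under its centre; leave it

How it is judged:
By the outcome, as a careful person would: the job done as asked, in the order asked, and still so for the second after the job is handed in, while the arm keeps its last pose, push and grip.
It also fails if it takes over 72 s, if anything falls off the work surface, if the arm or the gripper's body presses on something with over 40 N, if the wrist force passes 120 N, or if a joint passes its speed limit or range.

### The arm

A 6-joint arm with a two-finger parallel gripper is mounted at the origin on a cart in front of the work surface, level with it; the furniture and walls round the work are solid. World frame = base frame: x ahead of the robot, y to its left, z up, the work surface at z = 0. Lengths are in m, angles in rad, forces in N, time in s.
With the tool pointing down it reaches from about 0.225 to 0.875 m from the base axis. Payload 3.4 kg.
Tool frame: the origin (TCP) lies between the finger pads, 19 mm behind the fingertips; this is the grasp point; z points along the fingers, y is the line along which they close (so a half turn about z gives the same grasp; the last joint's range is limited). The gripper opens to 85 mm and grips with 20 to 120 N. Pads are 22 mm wide; open, the fingers measure 114 mm over their backs; the gripper's body (76 mm by 85 mm) begins 54 mm behind the grasp point. The pads swing forward as they close: fully open they stand 13 mm farther back than shut.
Start: joints at [-1.366, 0.276, 1.505, -0, 1.361, -0.121], TCP at [0.184, -0.545, 0.25] pointing down, gripper open.
Joint ranges: [-2.89, 2.89], [-0.75, 2.08], [0.22, 2.7], [-1.18, 4.32], [0.11, 2.71], [-2.7, 2.7]. Speed limits (rad/s): [2.57, 2.57, 3.14, 3.14, 3.14, 3.14].

### API

Orientations are given as a unit quaternion [w, x, y, z].
In Python, from rig import manip, eyes gives the robot as it stands.
- The arm moves only by the shell command python3 -m creep 'ROWS' [FORCE]. ROWS is JSON, a list of rows, each a list of 5 numbers: the opening, from 0 (shut) to 1 (fully open), then the shift along the tool's x, y, z normalised to -1 to 1, where 1 is 0.5 m, then the turn about the tool's z normalised to -1 to 1, where 1 is 360 degrees. In form: [[fingers, dx, dy, dz, spin], ...]. A call has 1 to 10 rows; each row is the pose to reach, as a shift and turn from the pose commanded when the call began, along the tool's axes at that moment, turning the shorter way round; what a row does not reach only later rows make up. A row lasts 1/10 s, in which the tool goes at most 50 mm and 8.59 degrees, less where a joint would pass 70% of its speed; a pose out of reach is approached as far as the arm can. A call with a number of a shift or a turn outside -1 to 1 is refused whole. A call with a gripper value outside its range is refused whole. The fingers move at their own pace and stop on an object; FORCE is the grip in N (left out, the last holds). Time passes only in rows, so rows that repeat a pose let the fingers close. It gives the time, the measured TCP pose, the force, the opening and the grip force at its end, in the units of the state.
- manip.get_state(): the state, without advancing time (a new reading comes with each control period).
- eyes.get_image(name): name is "scene" or "top" or "wrist"; returns a dict with "frame" (400x640x3 uint8, red, green, blue), "fx", "fy", "cx", "cy" (pixels), "k1" (the pictures are not rectified: a ray, as slopes to the right and down, at radius r is drawn at 1 + k1 r^2 times it, then the intrinsics apply), "R" (3x3) and "t" (3): a world point X has camera coordinates R X + t. Camera axes: x right, y down, z forward; pixel columns grow to the right and rows downward; lengths in m; the calibration is good to about 2 mm. A picture is of the moment at which its call begins. There is no depth.
- manip.sign_off(): hands the job in; it is judged then, once.
Trained networks look in the newest picture that a camera, given by its name, has taken for a name from the list of things; names that differ only in an ending like _2 or _b are one class to them, and where a whole thing is asked for, a point or a joint stands for the part that bears it (a point fixed in the world has none). Each returns a list of dicts, best first, with "confidence" (0 to 1); they miss things now and then, are a little off and sometimes report something else, mostly with a low value. They report only what shows in the picture. A call takes as long as a camera call.
- eyes.regions_of(camera, label): "mask" (400x640 bool, what is visible of it) and "bbox" ([left, top, right, bottom] in pixels, round what is visible of it).
- eyes.place_of(camera, label): "centre" ([column, row] in pixels: a listed point, or the origin of a listed thing).
The state is a dict: "clock": time; "qpos": joint angles; "qd": joint speeds; "effort": joint torques, N m; "position": TCP position; "ee_rot": TCP orientation; "contact_force": force on the tool from outside, world axes, zero at the start; "moment": the same for the moment, N m; "width": finger opening in m; "gripper_force": force on a finger pad.
Only numpy, scipy, OpenCV 4.12 (cv2) and the standard library are available. Lean on these libraries where they do the work, as an engineer would, in place of code of your own. Each camera call takes 0.05 s, during which the arm holds its last target. There are 200 camera calls.

## Working session

There is one attempt and no reset: what is moved stays moved. The work goes in short steps, Python scripts to look and compute and a shell command to move; the robot and the scene stay as the last step left them, time stands still between calls to the robot, and variables do not carry over. Pictures are saved under pics/ and viewed, at most 10 in all, crops included, and the job is handed in when it is done.

```bash
ls; mkdir -p pics; cat > h.py <<'E'
import numpy as np, cv2
from rig import manip, eyes
def ray(im,px):
    K=np.array([[im['fx'],0,im['cx']],[0,im['fy'],im['cy']],[0,0,1.]])
    d=((px[0]-im['cx'])/im['fx'],(px[1]-im['cy'])/im['fy'])
    u=np.array(d)
    for _ in range(20): u=np.array(d)/(1+im['k1']*(u@u))
    R=np.array(im['R']);t=np.array(im['t'])
    v=R.T@np.array([u[0],u[1],1]); return -R.T@t, v/np.linalg.norm(v)
def proj(im,X):
    c=np.array(im['R'])@np.array(X)+np.array(im['t']); u=c[:2]/c[2]; u=u*(1+im['k1']*(u@u))
    return np.array([u[0]*im['fx']+im['cx'],u[1]*im['fy']+im['cy']])
def tri(rays):
    A=0;b=0
    for o,v in rays:
        P=np.eye(3)-np.outer(v,v);A=A+P;b=b+P@o
    X=np.linalg.solve(A,b); return X,[np.linalg.norm((np.eye(3)-np.outer(v,v))@(X-o)) for o,v in rays]
def atz(r,z): o,v=r; return o+v*(z-o[2])/v[2]
def save(im,n): cv2.imwrite('pics/'+n,cv2.cvtColor(im['frame'],cv2.COLOR_RGB2BGR))
E
python3 - <<'E'
from h import *
np.set_printoptions(precision=4,suppress=True)
ims={c:eyes.get_image(c) for c in ('scene','top','wrist')}
for c in ('scene','top','wrist'): save(ims[c],c+'0.png'); print(c, -np.array(ims[c]['R']).T@ims[c]['t'])
cv2.imwrite('pics/all.png',cv2.resize(np.vstack([cv2.imread('pics/scene0.png'),cv2.imread('pics/top0.png')]),(640,800))[:,:])
for l in ['clevis_pin','pin_block','carousel_rail','fork_hole','red_jar','front_spot','carousel_handle','handle_grip','tape_measure','glue_tube','tape_masking']:
    rs=[]
    for c in ('scene','top','wrist'):
        p=eyes.place_of(c,l)
        if p: print(l,c,np.round(p[0]['centre'],1),round(p[0]['confidence'],2)); 
        if p and p[0]['confidence']>.4: rs.append(ray(ims[c],p[0]['centre']))
    if len(rs)>1: print('   ',*tri(rs))
print(manip.get_state())
E
```

```text
pics
scene [0.2061 0.6605 1.0688]
top [0.3192 0.0507 1.4613]
wrist [ 0.26   -0.5191  0.3741]
clevis_pin scene [380.3 154.5] 0.59
clevis_pin top [446.5 223.7] 0.46
    [ 0.5022 -0.3763 -0.0031] [np.float64(0.0028342505842018006), np.float64(0.002834250584201784)]
pin_block scene [381.  152.2] 0.78
pin_block top [448.7 224.3] 0.86
    [ 0.5006 -0.3801  0.0066] [np.float64(0.001241833776387403), np.float64(0.001241833776387278)]
carousel_rail scene [323.2 221.4] 0.97
carousel_rail top [328.4 212.8] 0.84
    [ 0.5448  0.0023 -0.0184] [np.float64(0.0014507936649366827), np.float64(0.0014507936649367369)]
fork_hole scene [348.1 164.7] 0.59
fork_hole top [398.7 199.8] 0.82
    [ 0.5689 -0.2156  0.0539] [np.float64(0.004010671735957875), np.float64(0.004010671735957854)]
red_jar scene [345.3 171. ] 0.85
red_jar top [354.3 212.5] 0.84
    [ 0.5103 -0.0631  0.1988] [np.float64(0.0009039152201172697), np.float64(0.000903915220117091)]
front_spot scene [348.1 213.6] 0.68
front_spot top [330.6 237.5] 0.77
    [0.4559 0.0001 0.0864] [np.float64(0.0032458429783237108), np.float64(0.0032458429783237
[... 505 characters left out ...]
64417388947), np.float64(0.004876664417388985)]
tape_masking scene [248.  326.3] 0.77
tape_masking top [194.1 210.1] 0.73
    [0.5508 0.4326 0.0024] [np.float64(0.0008893254392797203), np.float64(0.0008893254392797257)]
{'clock': 1.8, 'qpos': array([-1.366 ,  0.2759,  1.5049,  0.    ,  1.3607, -0.121 ]), 'qd': array([ 0.0013,  0.0019,  0.0009, -0.0005, -0.0014, -0.0001]), 'effort': array([  0.0004, -41.6649, -24.6098,  -0.0003,   0.0002,   0.    ]), 'position': array([ 0.1841, -0.5448,  0.25  ]), 'ee_rot': array([0.    , 0.9868, 0.1622, 0.    ]), 'contact_force': array([0.3603, 0.0805, 1.2056]), 'moment': array([-0.0055, -0.0038, -0.0309]), 'gripper_force': 0.0, 'width': 0.08519103139429886}
```

View pics/scene0.png

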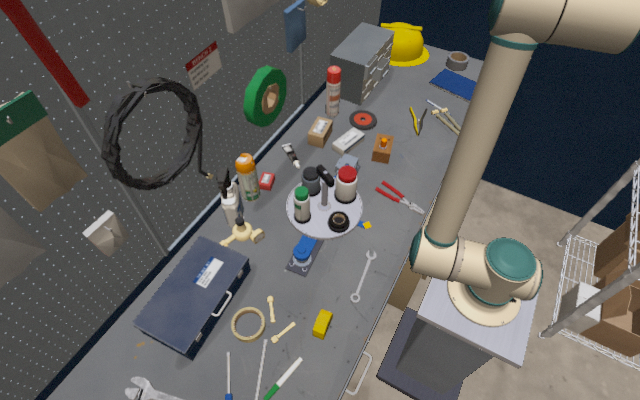

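View pics/top0.png

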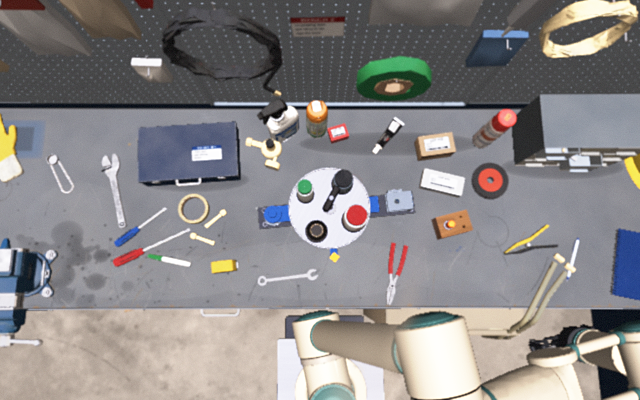

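The scene view shows the block with the pin at about (382,148), the fork at (347,164), and the red jar at (345,180) on the turntable. The top view shows the block and pin at (450,224), the fork at (399,200), the red lid at (355,214), and the yellow pointer at (335,257). Next I'll take a closer wrist view of the block and fork.

```bash
python3 -m creep '[[1,0.63,-0.262,0,0.0518],[1,0.63,-0.262,0,0.0518],[1,0.63,-0.262,0,0.0518],[1,0.63,-0.262,0,0.0518],[1,0.63,-0.262,0,0.0518],[1,0.63,-0.262,0,0.0518],[1,0.63,-0.262,0,0.0518],[1,0.63,-0.262,0,0.0518],[1,0.63,-0.262,0,0.0518],[1,0.63,-0.262,0,0.0518]]'
cat >> h.py <<'E'
from scipy.spatial.transform import Rotation as Ro
def delta(target,yaw=None):
    s=manip.get_state(); q=s['ee_rot']; R=Ro.from_quat([q[1],q[2],q[3],q[0]]).as_matrix()
    y0=np.degrees(np.arctan2(R[1,0],R[0,0])); d=R.T@(np.array(target)-s['position'])
    print('pos',s['position'],'yaw',round(y0,2),'row',np.round(d/.5,4),'spin',None if yaw is None else round(((y0-yaw+180)%360-180)/360,4),'F',s['contact_force'],'t',s['clock'])
E
python3 - <<'E'
from h import *
np.set_printoptions(precision=4,suppress=True)
ims={c:eyes.get_image(c) for c in ('scene','top','wrist')}
save(ims['wrist'],'w1.png')
for l in ['clevis_pin','pin_block','fork_hole']:
    for c in ('scene','top','wrist'):
        for p in eyes.place_of(c,l)[:2]: print(l,c,np.round(p['centre'],1),round(p['confidence'],2), atz(ray(ims[c],p['centre']),{'clevis_pin':.005,'pin_block':0,'fork_hole':.066}[l]))
s=manip.get_state();print(s['position'],s['ee_rot'],s['clock'])
# orange grip
for c in ims:
    f=ims[c]['frame'];h=cv2.cvtColor(f,cv2.COLOR_RGB2HSV)
    for p in eyes.regions_of(c,'clevis_pin')[:1]:
        m=p['mask']; ys,xs=np.where(m);print(c,p['bbox'],p['confidence'],xs.mean(),ys.mean(),m.sum())
E
```

```text
clock: 2.8
position: [0.4399, -0.3205, 0.25]
ee_rot: [0.0, 1.0, -0.0, -0.0]
contact_force: [0.3, 0.8, 1.1]
width: 0.0855
gripper_force: 0.0
clevis_pin scene [382.2 155.8] 0.5 [ 0.4879 -0.3661  0.005 ]
clevis_pin top [446.1 224.6] 0.63 [ 0.5011 -0.372   0.005 ]
clevis_pin top [332.8 234.4] 0.54 [ 0.4705 -0.0107  0.005 ]
clevis_pin wrist [360.9 122.6] 0.88 [ 0.4924 -0.3646  0.005 ]
pin_block scene [382.  154.6] 0.9 [ 0.4925 -0.3765  0.    ]
pin_block top [445.8 224.9] 0.54 [ 0.5007 -0.3724  0.    ]
pin_block wrist [375.3 116.2] 0.84 [ 0.4995 -0.382   0.    ]
fork_hole top [399.1 200.1] 0.98 [ 0.5697 -0.2136  0.066 ]
fork_hole wrist [205.9  48. ] 0.68 [ 0.5654 -0.2122  0.066 ]
[ 0.4405 -0.32    0.25  ] [0. 1. 0. 0.] 3.4
scene [314.7, 165.2, 335.1, 185.3] 0.57 324.5833333333333 175.61764705882354 204
top [448.4, 215.2, 454.1, 227.4] 0.6 448.9310344827586 223.01724137931035 58
wrist [355.9, 115.7, 380.6, 142.6] 0.61 367.6725978647687 128.33629893238435 562
```

View pics/w1.png

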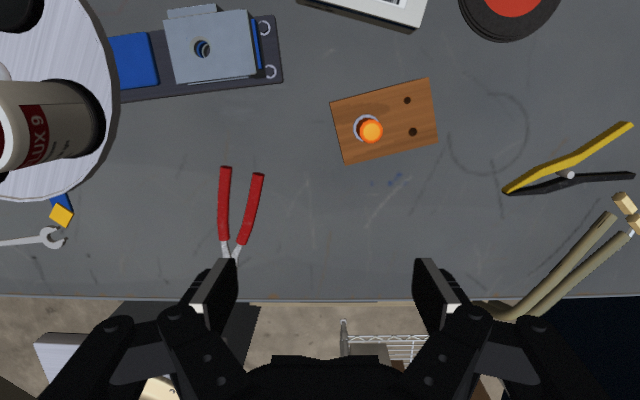

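The wrist view shows the orange grip top at (370,131) on the block, and the fork's open hole at (202,48). I'll shift the camera to get a second view for triangulation.

```bash
cat >> h.py <<'E'
def orange(im,box):
    x0,y0,x1,y1=box; hsv=cv2.cvtColor(im['frame'],cv2.COLOR_RGB2HSV)[y0:y1,x0:x1]
    m=((hsv[...,0]>=3)&(hsv[...,0]<=20)&(hsv[...,1]>200)&(hsv[...,2]>200)).astype(np.uint8)
    n,l,st,c=cv2.connectedComponentsWithStats(m); i=1+np.argmax(st[1:,4]); (cx,cy),r=cv2.minEnclosingCircle(np.argwhere(l==i)[:,::-1].astype(np.float32))
    print('orange',st[i],c[i]+[x0,y0],(cx+x0,cy+y0),r); return c[i]+[x0,y0]
E
python3 -c "
from h import *
im=eyes.get_image('wrist');np.save('/tmp/w1.npy',im,allow_pickle=True)
p=orange(im,(340,100,400,160));print(atz(ray(im,p),.092),atz(ray(im,(202,48)),.066))
save(im,'w1b.png');a=cv2.imread('pics/w1b.png');cv2.imwrite('pics/w1c.png',np.hstack([cv2.resize(a[100:160,340:400],(390,390),interpolation=0),cv2.resize(a[18:78,172:232],(390,390),interpolation=0)]))
"
python3 -m creep '[[1,0.0,0.06,0,0],[1,0.06,0.06,0,0],[1,0.06,0.06,0,0],[1,0.06,0.06,0,0],[1,0.06,0.06,0,0]]' >/dev/null
python3 -c "
from h import *
im=eyes.get_image('wrist');np.save('/tmp/w2.npy',im,allow_pickle=True);a=np.load('/tmp/w1.npy',allow_pickle=True).item()
p2=orange(im,(200,80,450,260));p1=orange(a,(340,100,400,160))
print(tri([ray(a,p1),ray(im,p2)]))
for l in ['fork_hole','clevis_pin']:
  for p in eyes.place_of('wrist',l)[:2]: print(l,p['centre'],p['confidence'])
save(im,'w2.png');delta([0,0,0])
"
```

```text
orange [ 21  22  23  22 188] [371.31382979 132.06914894] (372.0, 132.0) 11.401854515075684
[ 0.49163012 -0.36295034  0.092     ] [ 0.56637841 -0.20715144  0.066     ]
orange [129  74  22  21 181] [339.1160221  163.66850829] (339.21153259277344, 164.02884674072266) 10.977668762207031
orange [ 21  22  23  22 188] [371.31382979 132.06914894] (372.0, 132.0) 11.401854515075684
(array([ 0.49108199, -0.36370269,  0.08776682]), [np.float64(0.00015594576028682685), np.float64(0.00015594576028681338)])
fork_hole [175.3, 81.9] 0.92
clevis_pin [336.2, 149.0] 0.9
pos [ 0.4700329  -0.34950728  0.25017029] yaw 0.02 row [-0.9397 -0.6993  0.5005] spin None F [-0.31468067 -1.1530227   0.54696814] t 4.25
```

View pics/w1c.png

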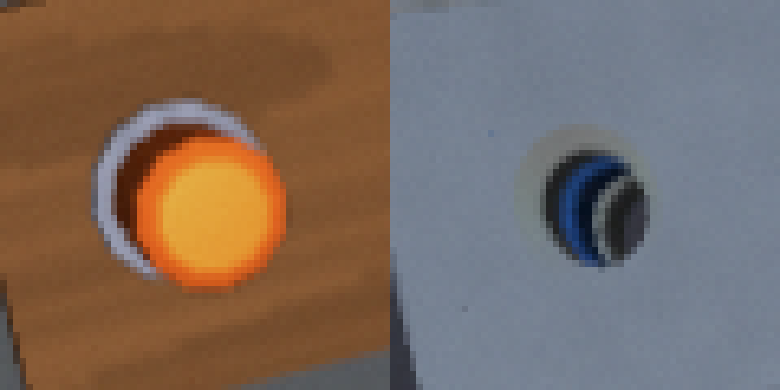

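View pics/w2.png

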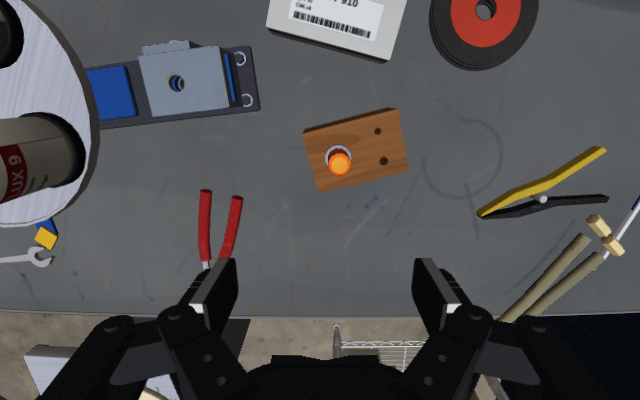

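The close-up puts the grip top at about (372.5,132.5) and the fork countersink centre at about (202,48). Triangulation gives the pin at (0.491,-0.363) with its top near 0.09, which is consistent. I'll grasp it now.

```bash
python3 -m creep '[[1,0.043,0.028,0.08,0],[1,0.043,0.028,0.16,0],[1,0.043,0.028,0.24,0],[1,0.043,0.028,0.30,0],[1,0.043,0.028,0.336,0],[1,0.043,0.028,0.336,0],[0,0.043,0.028,0.336,0],[0,0.043,0.028,0.336,0],[0,0.043,0.028,0.336,0],[0,0.043,0.028,0.336,0]]' 60
python3 -m creep '[[0,0,0,0,0],[0,0,0,0,0],[0,0,0,0,0],[0,0,0,0,0]]' 60
python3 -c "
from h import *
a=np.load('/tmp/w1.npy',allow_pickle=True).item();b=np.load('/tmp/w2.npy',allow_pickle=True).item()
print(tri([ray(a,(202.3,48)),ray(b,(175.8,82.5))]), atz(ray(b,(175.8,82.5)),.066))
for c in ('top','scene'):
  im=eyes.get_image(c)
  for p in eyes.place_of(c,'fork_hole')[:1]: print(c,p, atz(ray(im,p['centre']),.066))
"
```

```text
clock: 5.25
position: [0.4925, -0.3643, 0.0833]
ee_rot: [0.001, 1.0, 0.0, 0.001]
contact_force: [0.6, 0.4, 0.3]
width: 0.0284
gripper_force: 0.0
clock: 5.65
position: [0.4925, -0.3642, 0.0833]
ee_rot: [0.001, 1.0, 0.0, 0.001]
contact_force: [-0.3, 0.8, 5.5]
width: 0.0201
gripper_force: 59.0
(array([ 0.5658921 , -0.20825291,  0.06737516]), [np.float64(0.00039624146169145387), np.float64(0.0003962414616913439)]) [ 0.56569481 -0.20795074  0.066     ]
top {'centre': [398.0, 201.7], 'confidence': 0.6} [ 0.5647118  -0.21004808  0.066     ]
scene {'centre': [350.2, 166.8], 'confidence': 0.74} [ 0.54950187 -0.20025672  0.066     ]
```

```bash
python3 -m creep '[[0,0,0,-0.06,0],[0,0,0,-0.14,0],[0,0,0,-0.21,0],[0,0,-0.1,-0.21,0],[0,0,-0.2,-0.21,0],[0,0,-0.3,-0.21,0],[0,0,-0.312,-0.21,0],[0,0,-0.312,-0.21,0],[0,0,-0.312,-0.21,0],[0,0,-0.312,-0.21,0]]'
python3 -c "
from h import *
im=eyes.get_image('wrist');np.save('/tmp/w3.npy',im,allow_pickle=True);save(im,'w3.png')
for l in ['fork_hole','clevis_pin']:
  for p in eyes.place_of('wrist',l)[:2]: print(l,p['centre'],p['confidence'],atz(ray(im,p['centre']),.066))
delta([0.566,-.208,.183],0); print(manip.get_state()['gripper_force'],manip.get_state()['width'],proj(im,(.566,-.208,.066)))
"
```

```text
clock: 6.85
position: [0.4923, -0.2093, 0.1869]
ee_rot: [0.0, 1.0, -0.0, 0.0]
contact_force: [-0.4, 0.2, -1.8]
width: 0.0199
gripper_force: 59.4
fork_hole [325.6, 105.1] 0.68 [ 0.56761721 -0.21098797  0.066     ]
clevis_pin [325.4, 220.9] 0.59 [ 0.47183345 -0.2107801   0.066     ]
pos [ 0.4920658  -0.20903308  0.18676809] yaw -0.07 row [ 0.1479 -0.0022  0.0075] spin -0.0002 F [-0.22881128  0.69260267 -0.63384688] t 7.0
59.41025183885358 0.020481175895958412 [321.71670709 107.28680131]
```

View pics/w3.png

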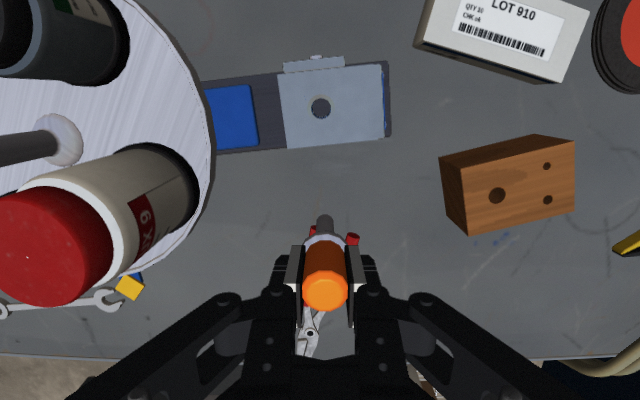

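The hole shows at (320.5,108), the empty block hole at (497,196), and the pin in the grip with its tip at about (325,217). I'll check the pin tip against the projection to find the camera-to-tool offset.

```bash
python3 -c "
from h import *
im=np.load('/tmp/w3.npy',allow_pickle=True).item()
for z in (0.1085,.1135,.1585,.1635,.1975): print(z,proj(im,(.4921,-.2090,z)))
a=cv2.cvtColor(im['frame'],cv2.COLOR_RGB2BGR)
c=lambda x,y,w:cv2.resize(a[y:y+w,x:x+w],(390,390),interpolation=0)
cv2.imwrite('pics/w3c.png',np.hstack([cv2.resize(a[205:325,285:365],(400,600),interpolation=0),c(290,78,60)[:, :].repeat(1,0) if 0 else np.vstack([c(290,78,60),np.zeros((210,390,3),np.uint8)])]))
"
```

```text
0.1085 [323.13833645 217.19496491]
0.1135 [323.11929138 219.84710267]
0.1585 [322.90117752 250.30486616]
0.1635 [322.87017488 254.6468316 ]
0.1975 [322.60310977 292.18444124]
```

View pics/w3c.png

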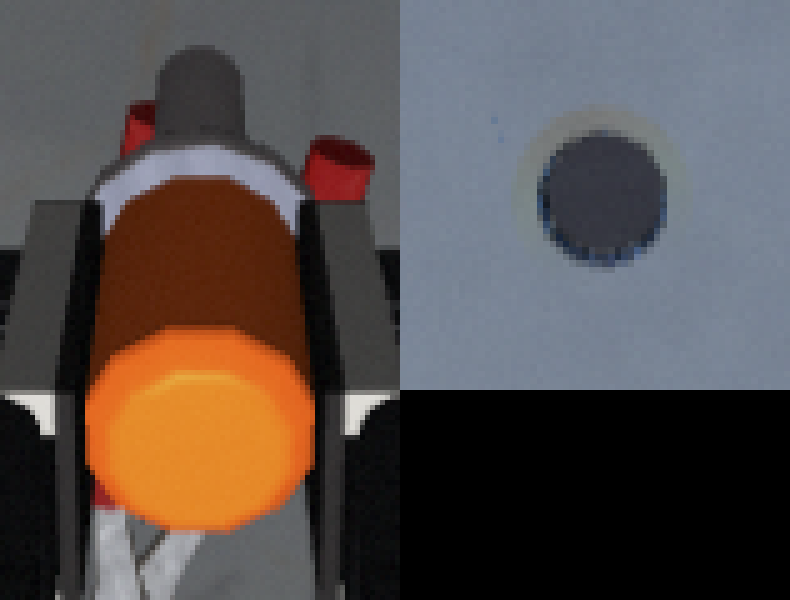

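Relative to projection, the pin sits about 1.3 mm towards -y and its tip about 1.7 mm back. Correcting for that, the target is about (0.5667,-0.2062).

```bash
python3 -m creep '[[0,0.09,-0.0056,0,0],[0,0.149,-0.0056,0,0],[0,0.149,-0.0056,0,0],[0,0.149,-0.0056,0.04,0],[0,0.149,-0.0056,0.07,0],[0,0.149,-0.0056,0.07,0],[0,0.149,-0.0056,0.07,0]]'
python3 -c "
from h import *
delta([0.5667,-.2062,.144],0)
im=eyes.get_image('top');save(im,'t4.png');im2=eyes.get_image('scene')
a=cv2.cvtColor(im['frame'],cv2.COLOR_RGB2BGR);b=cv2.cvtColor(im2['frame'],cv2.COLOR_RGB2BGR)
"
```

```text
clock: 7.7
position: [0.566, -0.2054, 0.1519]
ee_rot: [-0.0, 1.0, -0.0, -0.0]
contact_force: [0.1, -0.8, -0.3]
width: 0.0203
gripper_force: 59.4
pos [ 0.5660101  -0.20544469  0.1519345 ] yaw -0.02 row [0.0014 0.0015 0.0159] spin -0.0001 F [ 0.12026139 -0.83925377 -0.28699064] t 7.7
```

```bash
python3 -m creep '[[0,0.0012,0.0012,0.012,0],[0,0.0012,0.0012,0.022,0],[0,0.0012,0.0012,0.03,0],[0,0.0012,0.0012,0.03,0]]'
python3 -c "
from h import *
delta([0.5667,-.2062,.0943],0)"
```

```text
clock: 8.2
position: [0.5666, -0.2053, 0.1362]
ee_rot: [-0.0, 1.0, 0.0, -0.001]
contact_force: [-0.3, -0.6, -0.3]
width: 0.0203
gripper_force: 59.4
pos [ 0.56658029 -0.20534449  0.13618195] yaw 0.02 row [0.0004 0.0018 0.0838] spin 0.0001 F [-0.29040293 -0.62950051 -0.27706567] t 8.2
```

```bash
python3 -m creep '[[0,0,0,0.01,0],[0,0,0,0.02,0],[0,0,0,0.02,0]]'; python3 -m creep '[[0,0,0,0.01,0],[0,0,0,0.02,0],[0,0,0,0.02,0]]'
python3 -m creep '[[0,0,0,0.01,0],[0,0,0,0.02,0],[0,0,0,0.02,0]]'
```

```text
clock: 8.5
position: [0.5666, -0.2053, 0.126]
ee_rot: [-0.0, 1.0, 0.0, -0.001]
contact_force: [0.1, -0.6, -0.6]
width: 0.0201
gripper_force: 59.4
clock: 8.8
position: [0.5665, -0.2054, 0.1161]
ee_rot: [-0.0, 1.0, 0.0, -0.001]
contact_force: [-0.5, -0.0, -0.8]
width: 0.0204
gripper_force: 59.4
clock: 9.1
position: [0.5665, -0.2053, 0.1061]
ee_rot: [-0.0, 1.0, 0.0, -0.001]
contact_force: [-0.4, 0.2, -0.8]
width: 0.0204
gripper_force: 59.4
```

Free so far, with the tip through the tongue. I'll continue down to seating.

```bash
python3 -m creep '[[0,0,0,0.01,0],[0,0,0,0.018,0],[0,0,0,0.018,0]]'; python3 -m creep '[[0,0,0,0.004,0],[0,0,0,0.008,0],[0,0,0,0.008,0]]'
```

```text
clock: 9.4
position: [0.5667, -0.2054, 0.0972]
ee_rot: [-0.0, 1.0, 0.0, -0.001]
contact_force: [-0.0, 0.6, -1.1]
width: 0.0201
gripper_force: 59.4
clock: 9.7
position: [0.5673, -0.2057, 0.0943]
ee_rot: [0.0, 1.0, 0.0, 0.0]
contact_force: [-0.0, 0.2, -0.0]
width: 0.0203
gripper_force: 59.6
```

```bash
python3 -m creep '[[0,0,0,0.002,0],[0,0,0,0.004,0],[0,0,0,0.004,0]]'; python3 -c "
from h import *
delta([.5673,-.2057,.0943],0)"
```

```text
clock: 10.0
position: [0.5673, -0.2057, 0.0942]
ee_rot: [0.0, 1.0, 0.0, 0.001]
contact_force: [-2.6, 1.7, 11.3]
width: 0.0201
gripper_force: 60.9
pos [ 0.5673151  -0.20571338  0.09421814] yaw 0.03 row [-0.     -0.     -0.0002] spin 0.0001 F [-2.58014466  1.72066854 11.26702881] t 10.0
```

```bash
python3 -m creep '[[0.6,0,0,0,0],[0.6,0,0,0,0],[0.6,0,0,0,0],[0.6,0,0,0,0],[0.6,0,0,-0.04,0],[0.6,0,0,-0.14,0],[0.6,0,0,-0.24,0],[0.6,0,0,-0.34,0],[0.6,-0.1,0,-0.40,0],[0.6,-0.15,0,-0.40,0]]'
python3 -c "
from h import *
im=eyes.get_image('wrist');np.save('/tmp/w5.npy',im,allow_pickle=True)
b=eyes.get_image('scene');t=eyes.get_image('top')
A=lambda i:cv2.cvtColor(i['frame'],cv2.COLOR_RGB2BGR)
cv2.imwrite('pics/m5.png',np.vstack([cv2.resize(A(im)[:,:],(480,300)),np.hstack([cv2.resize(A(b)[130:250,270:390],(240,240)),cv2.resize(A(t)[150:270,280:400],(240,240))])]))
for l in ['handle_grip','red_jar','front_spot','carousel_handle']:
  for c,i in (('wrist',im),('scene',b),('top',t)):
    for p in eyes.place_of(c,l)[:1]: print(l,c,p['centre'],round(p['confidence'],2),atz(ray(i,p['centre']),dict(handle_grip=.226,red_jar=.19,front_spot=.08,carousel_handle=.206)[l]))
delta([.546,.003,.3])
"
```

```text
clock: 11.0
position: [0.4927, -0.2065, 0.296]
ee_rot: [0.002, 1.0, 0.001, 0.003]
contact_force: [0.6, -0.0, -0.8]
width: 0.0509
gripper_force: 0.0
handle_grip wrist [9.2, 150.6] 0.78 [0.5434736  0.00348964 0.226     ]
handle_grip scene [327.0, 177.1] 0.66 [0.53575408 0.00744852 0.226     ]
handle_grip top [332.5, 196.6] 0.74 [ 0.5510769  -0.00160493  0.226     ]
red_jar wrist [151.7, 190.3] 0.69 [ 0.50501688 -0.0703668   0.19      ]
red_jar scene [347.6, 171.7] 0.73 [ 0.50493018 -0.07142641  0.19      ]
red_jar top [358.3, 214.1] 0.66 [ 0.50795631 -0.07472886  0.19      ]
front_spot scene [348.5, 213.1] 0.56 [ 0.46056861 -0.00594166  0.08      ]
front_spot top [330.7, 234.9] 0.8 [ 0.46123647 -0.00124981  0.08      ]
carousel_handle wrist [38.0, 146.2] 0.58 [0.5433103  0.00067903 0.206     ]
carousel_handle scene [324.2, 180.6] 0.58 [0.54425643 0.00820672 0.206     ]
carousel_handle top [330.0, 198.3] 0.76 [0.55004532 0.00453225 0.206     ]
pos [ 0.49229736 -0.205607    0.29172942] yaw 0.03 row [ 0.1076 -0.4172 -0.0165] spin None F [-0.57276963  0.47704353  0.50700201] t 11.75
```

View pics/m5.png

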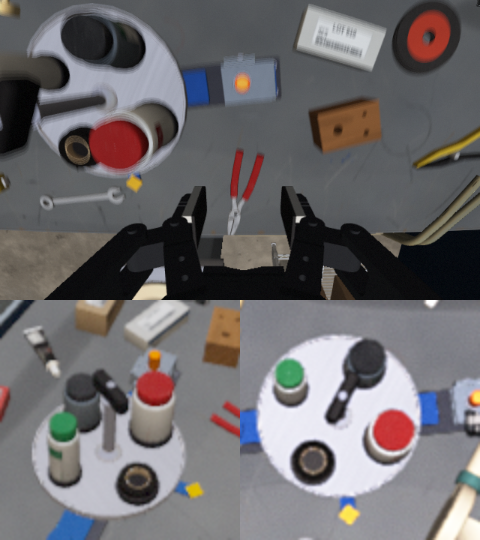

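The pictures show the pin in the fork with only its orange grip showing, at about (242,83) in the wrist view. The block hole is empty, and the handle bar points at roughly -30° (top inset (330,415) to (358,372)). Next I'll put the wrist camera above the handle with the gripper yaw at 152°.

```bash
python3 -m creep '[[1,0.02,-0.02,-0.08,-0.022],[1,0.249,-0.341,-0.08,-0.22],[1,0.249,-0.341,-0.08,-0.22],[1,0.249,-0.341,-0.08,-0.22],[1,0.249,-0.341,-0.08,-0.22],[1,0.249,-0.341,-0.08,-0.22],[1,0.249,-0.341,-0.08,-0.22],[1,0.249,-0.341,-0.08,-0.22],[1,0.249,-0.341,-0.08,-0.22],[1,0.249,-0.341,-0.08,-0.22]]' >/dev/null
python3 -m creep '[[1,0,0,0,-0.202],[1,0,0,0,-0.202],[1,0,0,0,-0.202],[1,0,0,0,-0.202],[1,0,0,0,-0.202],[1,0,0,0,-0.202],[1,0,0,0,-0.202],[1,0,0,0,-0.202],[1,0,0,0,-0.202],[1,0,0,0,-0.202]]'
python3 -m creep '[[1,0,0,0,0],[1,0,0,0,0]]' >/dev/null
python3 -c "
from h import *
im=eyes.get_image('wrist');save(im,'w6.png');np.save('/tmp/w6.npy',im,allow_pickle=True)
for l,z in dict(handle_grip=.226,red_jar=.19,front_spot=.08,carousel_handle=.206,fork_hole=.066).items():
    for p in eyes.place_of('wrist',l)[:1]: print(l,p['centre'],round(p['confidence'],2),atz(ray(im,p['centre']),z))
for p in eyes.regions_of('wrist','carousel_handle')[:1]:
    m=p['mask'].astype(np.uint8);r=cv2.minAreaRect(np.argwhere(m)[:,::-1].astype(np.float32));print(r,p['confidence'])
    bx=cv2.boxPoints(r);print(bx,[atz(ray(im,q),.238)[:2] for q in bx])
delta([.546,.003,.228],152)
"
```

```text
clock: 13.75
position: [0.6166, -0.0351, 0.3319]
ee_rot: [-0.0, 0.243, 0.97, -0.0]
contact_force: [0.3, -1.0, -0.1]
width: 0.0856
gripper_force: 0.0
handle_grip [323.0, 96.9] 0.91 [0.54327839 0.00194957 0.226     ]
red_jar [222.0, 100.0] 0.59 [ 0.50510012 -0.07337432  0.19      ]
front_spot [283.2, 35.2] 0.83 [ 0.46333033 -0.00619635  0.08      ]
carousel_handle [326.9, 100.3] 0.9 [0.54682818 0.00337876 0.206     ]
fork_hole [195.6, 188.9] 0.83 [ 0.5642423  -0.20349408  0.066     ]
((323.5, 95.0), (112.0, 35.0), 90.0) 0.59
[[306.  39.]
 [341.  39.]
 [341. 151.]
 [306. 151.]] [array([0.5064405 , 0.00931691]), array([0.5171257 , 0.02927071]), array([ 0.58189904, -0.00413748]), array([ 0.57011545, -0.02615993])]
pos [ 0.6165253  -0.03511219  0.33200601] yaw 151.93 row [0.1603 0.0009 0.208 ] spin -0.0002 F [-0.73601674 -0.64486861  0.67366601] t 14.3
```

View pics/w6.png

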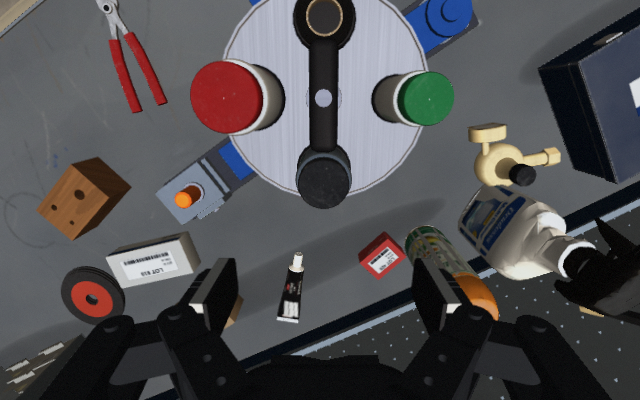

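The picture shows the bar lying exactly along the tool's x axis: vertical at column 323, with its centre dot at (323,97). The red lid is at (226,96) and the green lid at (426,98), clear of a half-open gripper. I'll grip the bar.

```bash
python3 -m creep '[[0.5,0.08,-0.003,0,0],[0.5,0.163,-0.003,0,0],[0.5,0.163,-0.003,0,0],[0.5,0.163,-0.003,0.08,0],[0.5,0.163,-0.003,0.15,0],[0.5,0.163,-0.003,0.19,0],[0.5,0.163,-0.003,0.208,0],[0.5,0.163,-0.003,0.208,0],[0.5,0.163,-0.003,0.208,0]]'
python3 -m creep '[[0,0,0,0,0],[0,0,0,0,0],[0,0,0,0,0],[0,0,0,0,0],[0,0,0,0,0],[0,0,0,0,0]]' 60
python3 -c "
from h import *
delta([.5435,.0015,.228],95.55)"
```

```text
clock: 15.2
position: [0.545, 0.0017, 0.229]
ee_rot: [0.001, 0.243, 0.97, 0.0]
contact_force: [0.3, 0.3, 0.6]
width: 0.0428
gripper_force: 0.0
clock: 15.8
position: [0.545, 0.002, 0.2296]
ee_rot: [0.002, 0.242, 0.97, 0.0]
contact_force: [0.7, 1.5, 5.0]
width: 0.0195
gripper_force: 60.3
pos [0.54497503 0.00204231 0.22955133] yaw 151.94 row [ 0.0021 -0.0023  0.0031] spin 0.1566 F [0.69502612 1.54049443 5.00793068] t 15.8
```

```bash
python3 -m creep '[[0,0,0,0,0.02],[0,0,0,0,0.04],[0,0,0,0,0.06],[0,0,0,0,0.08],[0,0,0,0,0.1],[0,0,0,0,0.12],[0,0,0,0,0.14],[0,0,0,0,0.155],[0,0,0,0,0.155],[0,0,0,0,0.155]]'
python3 -c "
from h import *
ims={c:eyes.get_image(c) for c in ('wrist','top','scene')}
for c in ims: save(ims[c],c+'7.png')
np.save('/tmp/i7.npy',ims,allow_pickle=True)
for l,z in dict(red_jar=.19,front_spot=.08,carousel_rail=0,fork_hole=.066).items():
  for c,i in ims.items():
    for p in eyes.place_of(c,l)[:1]: print(l,c,p['centre'],round(p['confidence'],2),atz(ray(i,p['centre']),z))
delta([.5435,.0015,.228],96)
t=cv2.cvtColor(ims['top']['frame'],cv2.COLOR_RGB2BGR)[160:280,240:420]
s=cv2.cvtColor(ims['scene']['frame'],cv2.COLOR_RGB2BGR)[140:280,250:420]
w=cv2.cvtColor(ims['wrist']['frame'],cv2.COLOR_RGB2BGR)
cv2.imwrite('pics/m7.png',np.vstack([np.hstack([cv2.resize(t,(360,240)),cv2.resize(s,(292,240))]),cv2.resize(w,(544,340))[:, :].copy() if 0 else cv2.copyMakeBorder(cv2.resize(w,(544,340)),0,0,0,108,0)]))
"
```

```text
clock: 16.8
position: [0.5444, 0.0017, 0.2296]
ee_rot: [0.001, 0.668, 0.744, 0.0]
contact_force: [-0.2, 0.8, 6.8]
width: 0.0191
gripper_force: 60.6
red_jar top [332.8, 230.8] 0.6 [ 0.46130787 -0.00304197  0.19      ]
red_jar scene [352.5, 191.2] 0.61 [ 0.45758167 -0.00924369  0.19      ]
front_spot top [331.5, 234.4] 0.59 [ 0.46273822 -0.00367124  0.08      ]
front_spot scene [345.6, 213.6] 0.83 [4.67750109e-01 3.92444065e-04 8.00000000e-02]
carousel_rail wrist [328.3, 168.6] 0.94 [0.54854124 0.00310321 0.        ]
carousel_rail top [329.5, 212.8] 0.94 [ 0.54058137 -0.00103101  0.        ]
carousel_rail scene [320.6, 219.5] 0.85 [0.55196785 0.01119686 0.        ]
fork_hole wrist [325.9, 350.3] 0.75 [ 0.56764314 -0.20294272  0.066     ]
fork_hole top [397.4, 202.8] 0.9 [ 0.56127601 -0.20807928  0.066     ]
fork_hole scene [345.7, 165.4] 0.94 [ 0.56652805 -0.19836167  0.066     ]
pos [0.54439054 0.00166884 0.22956059] yaw 96.14 row [-0.0001 -0.0018  0.0031] spin 0.0004 F [-0.91545156 -0.46703987  6.88539578] t 17.55
```

View pics/m7.png

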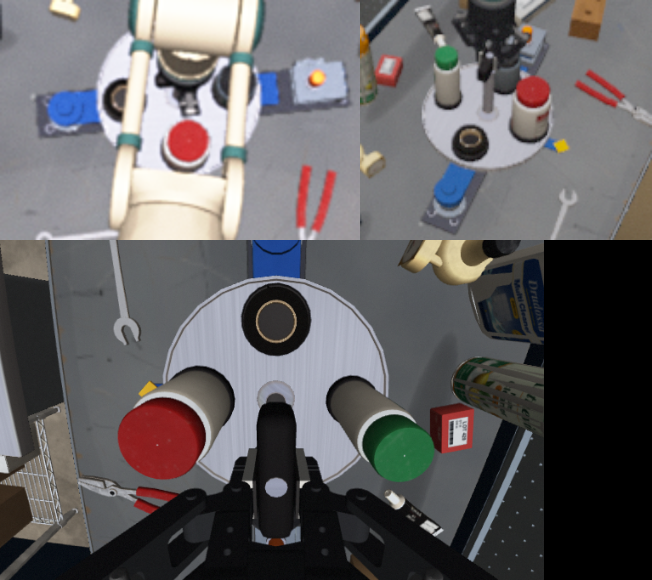

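The views show the red jar at the front above the pointer (top inset red lid (187,143); wrist lid (162,438), yellow pointer edge (148,390)). I'll check the angle numerically from the pointer, the lid and the rail line.

```bash
cat > m.py <<'E'
from h import *
np.set_printoptions(precision=4,suppress=True)
I=np.load('/tmp/i7.npy',allow_pickle=True).item()
def blob(im,lo,hi,near,hs=1):
    h=cv2.cvtColor(im['frame'],cv2.COLOR_RGB2HSV); h[...,0]=(h[...,0].astype(int)+10)%180
    m=cv2.inRange(h,lo,hi); n,l,st,c=cv2.connectedComponentsWithStats(m)
    k=[i for i in range(1,n) if st[i,4]>15]; 
    if not k: return None
    i=min(k,key=lambda i:np.hypot(*(c[i]-near))); cir=cv2.minEnclosingCircle(np.argwhere(l==i)[:,::-1].astype(np.float32))
    e=cv2.fitEllipse(np.argwhere(l==i)[:,::-1].astype(np.float32)) if 0 else None
    return c[i],st[i],cir
Y=((30,150,120),(46,255,255)); R_=((0,140,90),(18,255,255))
rs=[]
for n,near in (('w1',(62,214)),('w2',(46,237)),('w3',(130,286))):
    im=np.load('/tmp/%s.npy'%n,allow_pickle=True).item(); b=blob(im,*Y,near); print(n,b[0],b[1]); rs.append(ray(im,b[0]))
for n,near in (('top',(334,257)),('scene',(365,224))):
    b=blob(I[n],*Y,near); print(n,b[0],b[1]); r=ray(I[n],b[0]); print(atz(r,.03)) ; rs.append(r)
X,e=tri(rs); print('pointer wristonly',tri(rs[:3]),'all',X,np.round(e,4))
ax=np.array([.5444,.0017])
for P in (X,tri(rs[:3])[0]): d=P[:2]-ax; print('pointer yaw',np.degrees(np.arctan2(-d[1],-d[0])),np.hypot(*d))
for n,near in (('top',(333,231)),('scene',(352,190)),('wrist',(190,233))):
    b=blob(I[n],*R_,near); P=atz(ray(I[n],b[2][0]),.19); Q=atz(ray(I[n],b[0]),.188)
    print(n,b[1],b[2])
    for P in (P,Q): d=P[:2]-ax; print('   jar',P,'yaw',np.degrees(np.arctan2(-d[1],-d[0])),np.hypot(*d))
# rail direction before: top0-like dark rail edges in wrist w3 (fork front edge)
E
python3 m.py
```

```text
w1 [ 61.6024 215.422 ] [ 50 204  24  24 327]
w2 [ 45.5153 237.8712] [ 35 227  22  23 295]
w3 [129.1831 286.9807] [115 275  29  25 415]
top [223.0734 265.8533] [211 260  25  13 259]
[0.372  0.3285 0.03  ]
scene [366.6486 224.8649] [363 222   8   7  37]
[ 0.4004 -0.0266  0.03  ]
pointer wristonly (array([ 0.3948, -0.0137,  0.0529]), [np.float64(8.126107312406264e-05), np.float64(5.158851413675256e-05), np.float64(0.00012443631104483722)]) all [0.3677 0.0961 0.0192] [0.0563 0.052  0.0702 0.2303 0.1108]
pointer yaw -28.110191080073466 0.2003124867049945
pointer yaw 5.867044272144969 0.15036585751307632
top [324 220  20  21 306] ((333.7368469238281, 230.0263214111328), 10.053448677062988)
   jar [ 0.4635 -0.0057  0.19  ] yaw 5.197498065981335 0.08127807652501669
   jar [ 0.4635 -0.0052  0.188 ] yaw 4.900319040993476 0.08120355029426483
scene [341 184  19  19 273] ((349.95281982421875, 192.65093994140625), 9.756166458129883)
   jar [ 0.4617 -0.0006  0.19  ] yaw 1.5599859084965626 0.0827182449506185
   jar [ 0.4609 -0.0009  0.188 ] yaw 1.8065977043944614 0.0835852828758811
wrist [ 139  192   96   90 6724] ((186.03509521484375, 236.94862365722656), 49.64889907836914)
   jar [ 0.4619 -0.0046  0.19  ] yaw 4.3720393261547255 0.08279042670681648
   jar [ 0.4613 -0.0052  0.188 ] yaw 4.753292089648022 0.0834306934366101
```

```bash
cat > m2.py <<'E'
from h import *
np.set_printoptions(precision=4,suppress=True)
I=np.load('/tmp/i7.npy',allow_pickle=True).item(); w=I['wrist']; g=cv2.cvtColor(w['frame'],cv2.COLOR_RGB2HSV)
sub=g[270:310,305:345]; m=((sub[...,2]>130)&(sub[...,1]<80)).astype(np.uint8)
n,l,st,c=cv2.connectedComponentsWithStats(m); i=min(range(1,n),key=lambda i:np.hypot(*(c[i]-[20,20])) if st[i,4]>30 else 99)
dot=c[i]+[305,270]; A=atz(ray(w,dot),.238); print('dot',st[i],dot,A)
# lid circle on wrist + dot => jar yaw in one camera's frame
J=atz(ray(w,(186.0,236.9)),.19); J2=atz(ray(w,(187.2,235)),.19)
for j in (J,J2): d=(j-A)[:2]; print('jar yaw',np.degrees(np.arctan2(-d[1],-d[0])),np.hypot(*d))
# disc (250 mm) centre and blue arm/rail edges at the image top
b=((g[...,0]>100)&(g[...,0]<125)&(g[...,1]>150)&(g[...,2]>60)).astype(np.uint8); b[:, :250]=0; b[:,400:]=0; b[60:]=0
rows=[(r,np.where(b[r])[0].min(),np.where(b[r])[0].max()) for r in range(2,40,4) if b[r].sum()>20]; print(rows)
a=np.load('/tmp/w6.npy',allow_pickle=True).item(); D=atz(ray(a,(323,97)),.238); print('w6 dot',D)
q=np.load('/tmp/w3.npy',allow_pickle=True).item()
# fork front and back edges in wrist picture w3
G=cv2.GaussianBlur(cv2.cvtColor(q['frame'],cv2.COLOR_RGB2GRAY),(3,3),0)
L=cv2.createLineSegmentDetector().detect(G)[0][:,0]
for s in L:
    if np.hypot(s[2]-s[0],s[3]-s[1])>45 and 195<min(s[0],s[2]) and max(s[0],s[2])<400 and max(s[1],s[3])<165:
        for z in (.01,.066):
            P,Q=atz(ray(q,s[:2]),z),atz(ray(q,s[2:]),z); v=(Q-P)[:2]; print(np.round(s,0),z,'yaw-ish',round(np.degrees(np.arctan2(v[1],v[0]))%90,2),round(np.hypot(*v),3))
E
python3 m2.py
```

```text
dot [  7  10  26  23 459] [324.5381 290.8758] [0.5438 0.0006 0.238 ]
jar yaw 3.637921444436308 0.08216988842670603
jar yaw 2.736789250164295 0.08132561132758459
[(2, np.int64(297), np.int64(353)), (6, np.int64(298), np.int64(353)), (10, np.int64(297), np.int64(353)), (14, np.int64(297), np.int64(353)), (18, np.int64(297), np.int64(353)), (22, np.int64(297), np.int64(353)), (26, np.int64(297), np.int64(352)), (30, np.int64(297), np.int64(352)), (34, np.int64(297), np.int64(352)), (38, np.int64(298), np.int64(352))]
w6 dot [0.5434 0.0019 0.238 ]
[276.  75. 287. 148.] 0.01 yaw-ish 5.98 0.068
[276.  75. 287. 148.] 0.066 yaw-ish 5.98 0.055
[384. 137. 381.  66.] 0.01 yaw-ish 5.45 0.065
[384. 137. 381.  66.] 0.066 yaw-ish 5.45 0.053
[284. 148. 218. 155.] 0.01 yaw-ish 5.78 0.067
[284. 148. 218. 155.] 0.066 yaw-ish 5.78 0.054
[288. 148. 377. 139.] 0.01 yaw-ish 5.73 0.087
[288. 148. 377. 139.] 0.066 yaw-ish 5.73 0.071
[388.  62. 391. 133.] 0.01 yaw-ish 5.79 0.065
[388.  62. 391. 133.] 0.066 yaw-ish 5.79 0.053
[202.  81. 281.  71.] 0.01 yaw-ish 5.9 0.074
[202.  81. 281.  71.] 0.066 yaw-ish 5.9 0.061
[257. 143. 248.  86.] 0.01 yaw-ish 5.35 0.054
[257. 143. 248.  86.] 0.066 yaw-ish 5.35 0.044
[252.  86. 260. 142.] 0.01 yaw-ish 5.41 0.052
[252.  86. 260. 142.] 0.066 yaw-ish 5.41 0.043
```

The rail, fork and arm edges give a yaw of 5.4–6.0°, and the gripped bar stands at 6.1°. The blue arm's edges are parallel to the tool in the wrist view, and the pointer bearing (5.4–5.9°) agrees. The jar is square over the pointer, the pin is seated and the grip holds, so I'm handing it in.

```bash
python3 -c "
from rig import manip
s=manip.get_state();print(s['clock'],s['gripper_force'],s['contact_force']);print(manip.sign_off())"
```

```text
17.55 60.56917905807495 [-0.91545156 -0.46703987  6.88539578]
the job is handed in; nothing more can be done
None
```

The pin is seated in the fork and released, the red-lidded jar stands at the front over the yellow pointer (to within about 1° by the handle bar), and the gripper is still holding the handle; handed in at 17.6 s, verdict not shown.

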